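# Gather the glaze chips in the tote's corner

### The job

Take the little pink glazed pot out of the teal tote and stand it upright on the round cork mat. Then grip the tote by its yellow corner handle and raise that corner so that the tote tips and all four loose glaze chips slide together into the red-marked corner opposite the handle, without spilling any and without disturbing the other things on the bench. Finish while still holding the tote tilted by its handle, with the chips at rest in that corner: do not set it down or let go.

Things in the scene. Friction and masses are not known exactly. Their poses are not given: they have to be found in the camera images.
- tote: Teal open plastic tote, 200 (x) x 170 (y) x 55 mm high outside, walls and floor 4 mm, 0.4 kg, loose. Origin: centre of its underside, z up. Handle at its (+x, +y) corner, red-marked corner at (-x, -y). The pot and four chips start in it. With the handle corner raised it pivots on the foot of the red-marked corner.
- tote_handle: Yellow upright fin fixed outside the tote's (+x, +y) corner: 14 mm thick, 38 mm long, 95 mm high. Origin: centre of its underside, at (113, 96, 12) mm in the tote's frame; its top is 107 mm above the bench, 52 mm above the rim. Axes parallel to the tote's; its 38 mm length lies along the tote's diagonal (40.4 degrees from x towards y), its two flat faces, 14 mm apart, look across it.
- low_corner (a point): Inside bottom corner of the tote at its red-marked (-x, -y) corner, at (-96, -81, 4) mm in the tote's frame, where the chips must gather. A red square of 46 mm lies on the floor there and red strips on the rim.
- foot_corner (a point): Outside bottom corner of the tote under the red-marked corner, at (-100, -85, 0) mm in the tote's frame: the point on the bench about which the tote pivots.
- pot: Small glazed ceramic pot, pink below, cream above, brown rim, open at the top: 54 mm diameter over its upper 70 percent, narrowing to 42 mm at the foot, 66 mm high, wall 4 mm, about 0.13 kg. Stands upright on the tote's floor near its middle. Origin: centre of its underside, z up.
- mat: Round cork mat, 116 mm diameter, 4 mm thick, fixed flat on the bench. Origin: centre of its underside.
- chip0: Glaze chip: olive ceramic disc, 26 mm diameter, 12 mm thick, about 15 g, lying flat and loose on the tote's floor. It is slippery: it slides once the floor is tilted by about 12 degrees; along a wall about 20 degrees of tilt are needed. Origin: centre of its underside.
- chip1: Glaze chip like chip0, dark blue.
- chip2: Glaze chip like chip0, cream.
- chip3: Glaze chip like chip0, green.
- olive_pot: Bystander: olive and cream glazed pot, 80 mm diameter, 62 mm high. Origin: centre of its underside.
- blue_bowl: Bystander: blue glazed bowl, 104 mm diameter, 45 mm high. Origin: centre of its underside.
- tape_roll: Bystander: roll of brown tape, 84 mm diameter, 25 mm high, lying flat. Origin: centre of its underside.
- foam_block: Bystander: white foam block, 100 x 70 x 40 mm. Origin: centre of its underside.
- carton: Bystander: yellow-wrapped carton, 110 x 90 x 60 mm. Origin: centre of its underside.
- vase: Bystander: dark green glazed vase, 68 mm diameter, 85 mm high. Origin: centre of its underside.
- brush: Bystander: flat brush lying at the back of the bench. Origin: its underside.
There are look-alikes about, which are no part of the job. Leave any blue look-alike of the pot alone.

How it is judged:
By the outcome, as a careful person would: the job done as asked, in the order asked, and still so for the second after the job is handed in, while the arm keeps its last pose, push and grip.
It also fails if it takes over 58 s, if anything falls off the work surface, if the arm or the gripper's body presses on something with over 40 N, if the wrist force passes 120 N, or if a joint passes its speed limit or range.

### The arm

A 6-joint arm with a two-finger parallel gripper is mounted at the origin on the work surface. World frame = base frame: x ahead of the robot, y to its left, z up, the work surface at z = 0. Lengths are in m, angles in rad, forces in N, time in s.
With the tool pointing down it reaches from about 0.275 to 0.875 m from the base axis. Payload 12.5 kg.
Tool frame: the origin (TCP) lies at the very end of the fingers, on their centre line; the grasp point (between the pads) lies 19 mm behind it; z points along the fingers, x is the direction in which the jaws open and shut, and the axes are right-handed (so a half turn about z gives the same grasp; the last joint's range is limited). The gripper opens to 85 mm and grips with 20 to 120 N. Pads are 22 mm wide; open, the fingers measure 114 mm over their backs; the gripper's body (76 mm by 85 mm) begins 54 mm behind the grasp point. The pads swing forward as they close: fully open they stand 13 mm farther back than shut.
Start: joints at [-1.248, 0.351, 1.652, -0, 1.139, -0.085], TCP at [0.218, -0.505, 0.231] pointing down, gripper open.
Joint ranges: [-2.75, 2.75], [-0.79, 2.1], [0.01, 2.65], [-1.57, 4.71], [0.07, 3.14], [-2.87, 2.87]. Speed limits (rad/s): [2.22, 2.22, 2.79, 3.14, 3.14, 3.14].

### API

Orientations are given as a unit quaternion [x, y, z, w].
In Python, from cell import state, capture, close_job, silhouettes gives the robot as it stands.
- The arm moves only by the tool arm_command, never from a script. Its argument "targets" is a list that holds one entry, the list of rows, each a list of 7 numbers: the shift along the world's x, y, z in m, then the turn, a rotation vector about the world's x, y, z in degrees, then the finger opening in m, from 0 to 0.0854. A call has 1 to 5 rows; each row shifts and turns the commanded pose from where the row before left it; what a row does not reach is not made up. A row lasts 1/12 s, in which the tool goes at most 41.7 mm and 7.16 degrees, less where a joint would pass 70% of its speed; a pose out of reach is approached as far as the arm can. A call is refused whole if a number of a shift passes 0.0417 or a number of a turn 7.16, either way. A call with a gripper value outside its range is refused whole. The fingers move at their own pace and stop on an object; "newtons" is the grip in N (left out, the last holds). Time passes only in rows, so rows that do not move let the fingers close. It gives the time, the measured TCP pose, the force and the opening at its end, in the units of the state.
- state(): the state, without advancing time (a new reading comes with each control period).
- capture(name): name is "scene" or "side" or "wrist"; returns a dict with "image" (400x640x3 uint8, red, green, blue), "z_map" (400x640 float32, m along the optical axis (not along the pixel's ray), 0 where there is no reading), "fx", "fy", "cx", "cy" (pixels), "pose" (4x4, takes a point from camera to world coordinates). Camera axes: x right, y down, z forward; pixel columns grow to the right and rows downward; lengths in m; the calibration is good to about 2 mm. A picture is of the moment at which its call begins.
- close_job(): hands the job in, once; it reports no verdict.
Trained networks look in a picture, given as the dict that the camera call returned (one of the last four; its "shot" number tells which), for a name from the list of things; names that differ only in an ending like _2 or _b are one class to them, and where a whole thing is asked for, a point or a joint stands for the part that bears it (a point fixed in the world has none). Each returns a list of dicts, best first, with "p" (0 to 1); they miss things now and then, are a little off and sometimes report something else, mostly with a low value. They report only what shows in the picture. A call takes as long as a camera call. They do not tell look-alikes from the thing itself.
- silhouettes(target, picture): "pixels" (400x640 bool, what is visible of it) and "position" ([column, row] in pixels, amid what is visible of it).
The state is a dict: "t": time; "q": joint angles; "joint_vel": joint speeds; "joint_efforts": joint torques, N m; "position": TCP position; "tool_rot": TCP orientation; "force": force on the tool from outside, world axes, zero at the start; "torque": the same for the moment, N m; "finger_gap": finger opening in m.
Only numpy, scipy, OpenCV 4.12 (cv2) and the standard library are available. Lean on these libraries where they do the work, as an engineer would, in place of code of your own. Each camera call takes 0.05 s, during which the arm holds its last target.

## Working session

There is one attempt and no reset: what is moved stays moved. The work goes in short steps, Python scripts to look and compute and a tool call to move; the robot and the scene stay as the last step left them, time stands still between calls to the robot, and variables do not carry over. Pictures are saved under pics/ and viewed, and the job is handed in when it is done.

Besides the shell and the picture viewer there is one more tool, called by a JSON object that holds its "name" and its "arguments", one argument or row to a line. arm_command: Moves the arm, as the interface text tells. Its arguments: {"type":"object","properties":{"targets":{"type":"array"},"newtons":{"type":"number"}},"required":["targets"]}

```bash
mkdir -p pics; ls; cat > h.py <<'E'
import numpy as np, cv2
from cell import state, capture, close_job, silhouettes
def save(c,n): cv2.imwrite('pics/'+n+'.png', c['image'][:,:,::-1])
def pts(c,mask):
    v,u=np.nonzero(mask&(c['z_map']>0)); z=c['z_map'][v,u]
    p=np.stack([(u-c['cx'])/c['fx']*z,(v-c['cy'])/c['fy']*z,z,np.ones_like(z)])
    return (c['pose']@p)[:3].T
E
python3 - <<'E'
from h import *
s=state();print(s)
for n in ['scene','side','wrist']:
    c=capture(n);save(c,n+'0');print(n,c['fx'],c['pose'].round(3).tolist())
    for t in ['tote','tote_handle','pot','mat','chip0','low_corner','foot_corner']:
        for r in silhouettes(t,c)[:6]:
            P=pts(c,r['pixels'])
            if len(P): print(n,t,round(r['p'],2),np.round(r['position']),len(P),np.median(P,0).round(3),np.percentile(P,2,0).round(3),np.percentile(P,98,0).round(3))
E
```

```text
pics
{'t': 0.0, 'q': array([-1.24758202e+00,  3.51241769e-01,  1.65242637e+00,  1.02522424e-05,
        1.13911944e+00, -8.45783345e-02]), 'joint_vel': array([-0.00031045, -0.00018758, -0.00069122, -0.00081168,  0.00254251,
       -0.00089181]), 'joint_efforts': array([ 6.08372284e-04, -5.06093216e+01, -2.91403484e+01, -1.20775885e-04,
        4.54170542e-03,  1.77860022e-05]), 'position': array([ 0.21805047, -0.50456272,  0.23075453]), 'tool_rot': array([ 8.35637332e-01, -5.49281251e-01, -4.66876349e-04, -3.72835193e-04]), 'force': array([-0.67140677, -0.32923694,  0.8623682 ]), 'torque': array([ 0.01189437,  0.05981128, -0.00964643]), 'finger_gap': 0.08546858250023967}
scene 488.23789987179316 [[-0.083, 0.712, -0.698, 1.577], [0.997, 0.055, -0.063, 0.087], [-0.007, -0.701, -0.714, 1.114], [0.0, 0.0, 0.0, 1.0]]
scene tote 0.9 [347. 208.] 3482 [0.549 0.081 0.021] [ 0.42  -0.032  0.002] [0.673 0.197 0.086]
scene tote_handle 0.73 [371. 160.] 132 [0.429 0.135 0.086] [0.407 0.124 0.04 ] [0.44  0.146 0.111]
scene tote_handle 0.46 [233. 190.] 736 [ 0.512 -0.3    0.006] [ 0.459 -0.35   0.00
[... 1449 characters left out ...]
.066 0.012] [ 0.493  0.042 -0.001] [0.516 0.078 0.016]
side chip0 0.44 [309. 211.] 42 [0.545 0.01  0.013] [ 0.535 -0.005  0.002] [0.555 0.018 0.016]
side low_corner 0.75 [309. 231.] 3132 [0.545 0.089 0.011] [ 0.409 -0.032 -0.004] [0.661 0.205 0.094]
side low_corner 0.25 [311. 209.] 47 [0.544 0.01  0.013] [ 0.534 -0.006  0.   ] [0.555 0.018 0.016]
side foot_corner 0.68 [312. 232.] 2987 [0.547 0.09  0.012] [ 0.408 -0.032 -0.003] [0.661 0.205 0.092]
wrist 312.88389789976884 [[0.396, -0.873, -0.283, 0.29], [-0.918, -0.377, -0.122, -0.473], [-0.0, 0.308, -0.951, 0.373], [0.0, 0.0, 0.0, 1.0]]
wrist low_corner 0.26 [356.   6.] 625 [ 0.375 -0.47   0.039] [ 0.372 -0.49   0.019] [ 0.391 -0.446  0.061]
```

View pics/scene0.png

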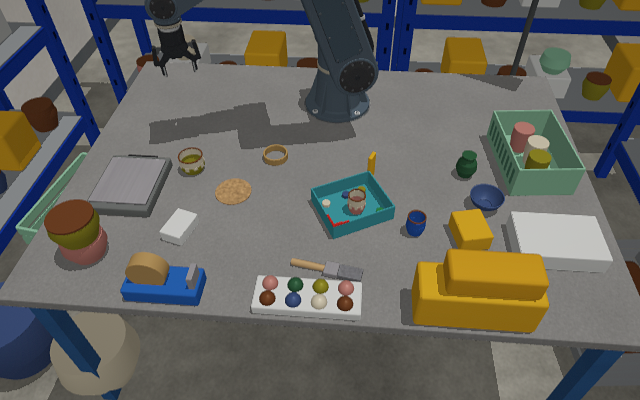

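View pics/side0.png

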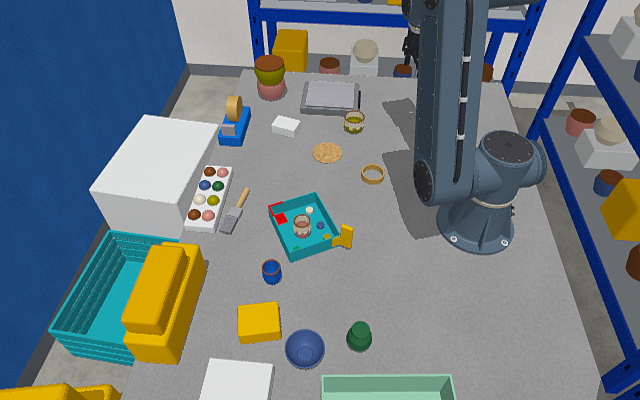

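View pics/wrist0.png

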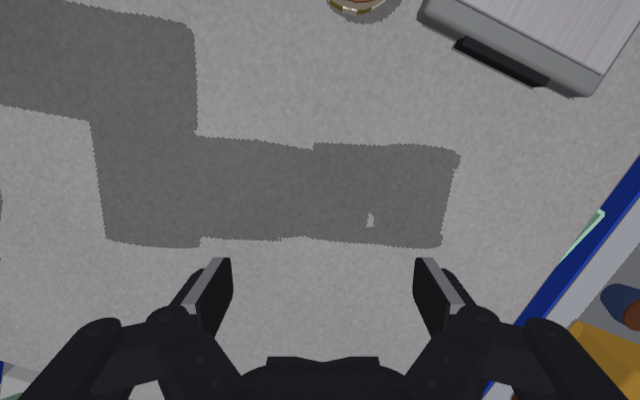

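```bash
python3 - <<'E'
import cv2
a=cv2.imread('pics/scene0.png')[120:290,250:450];b=cv2.imread('pics/side0.png')[150:310,230:400]
cv2.imwrite('pics/a.png',cv2.resize(a,None,fx=3.5,fy=3.5,interpolation=cv2.INTER_CUBIC));cv2.imwrite('pics/b.png',cv2.resize(b,None,fx=3.7,fy=3.7,interpolation=cv2.INTER_CUBIC))
E
```

```text
(no output)
```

View pics/a.png

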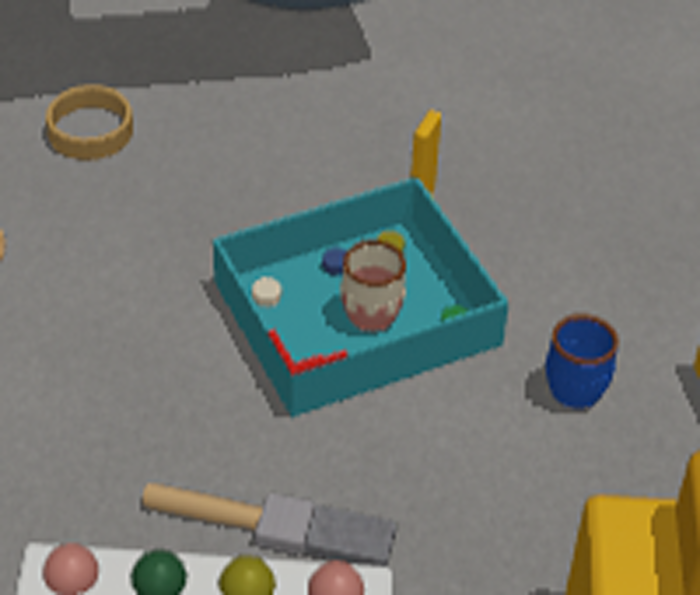

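View pics/b.png

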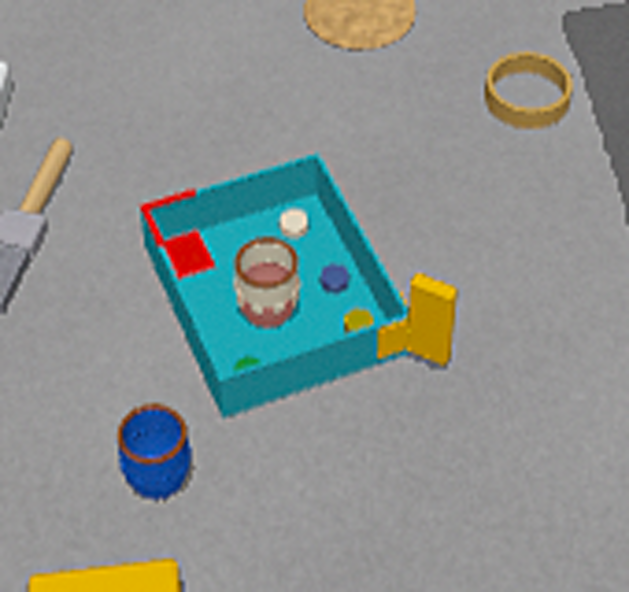

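The scene view shows the tote around (350,205), with the pink pot inside at (356,200), the yellow fin at (372,162), the mat at (233,190) and a blue look-alike pot at (416,222). The side view shows the red corner at (278,213) and the fin at (346,237). The handle corner is the one nearest the robot. Next I fit the poses.

```bash
cat >> h.py <<'E'
from scipy.optimize import least_squares
def teal(c):
    h=cv2.cvtColor(c['image'],cv2.COLOR_RGB2HSV); return (h[...,0]>80)&(h[...,0]<98)&(h[...,1]>120)
def fit(c,box=(0.38,0.72,-0.06,0.24)):
    P=pts(c,teal(c)); m=(P[:,0]>box[0])&(P[:,0]<box[1])&(P[:,1]>box[2])&(P[:,1]<box[3]); P=P[m]
    R=P[(P[:,2]>0.045)&(P[:,2]<0.065)]; 
    r=cv2.minAreaRect(R[:,:2].astype(np.float32)); return P,R,r
E
python3 - <<'E'
from h import *
for n in ['scene','side']:
    c=capture(n); P,R,r=fit(c); print(n,len(P),len(R),r, cv2.boxPoints(r).round(3).tolist())
    h=cv2.cvtColor(c['image'],cv2.COLOR_RGB2HSV)
    red=((h[...,0]<5)|(h[...,0]>175))&(h[...,1]>200)&(h[...,2]>120)
    Q=pts(c,red);Q=Q[(Q[:,0]>.5)&(abs(Q[:,1])<.2)];print('red',len(Q),np.median(Q,0).round(3),Q.min(0).round(3),Q.max(0).round(3))
    yl=(h[...,0]>18)&(h[...,0]<28)&(h[...,1]>180)
    Q=pts(c,yl);Q=Q[(Q[:,0]<.47)&(abs(Q[:,1]-.14)<.05)];
    T=Q[Q[:,2]>.095];print('fin',len(Q),np.median(Q,0).round(3),Q[:,2].max(),'top',len(T),T.mean(0).round(4),cv2.minAreaRect(Q[Q[:,2]>.06][:,:2].astype(np.float32)))
    for r in silhouettes('mat',c):
        M=pts(c,r['pixels']); M=M[(M[:,1]<-.2)]
        if len(M)>200 and r['position'][1]<195: print('mat',cv2.minEnclosingCircle(M[:,:2].astype(np.float32)),(np.percentile(M,1,0)+np.percentile(M,99,0))/2,np.median(M[:,2]))
E
```

```text
scene 2937 573 ((0.558468222618103, 0.08077343553304672), (0.1752602458000183, 0.20327571034431458), 28.206878662109375) [[0.43299999833106995, 0.1289999932050705], [0.5289999842643738, -0.05000000074505806], [0.6840000152587891, 0.032999999821186066], [0.5879999995231628, 0.21199999749660492]]
red 34 [0.666 0.036 0.059] [0.636 0.012 0.053] [0.679 0.074 0.065]
fin 125 [0.429 0.136 0.086] 0.11130016483950445 top 46 [0.425  0.1352 0.105 ] ((0.4234050512313843, 0.13533049821853638), (0.014372281730175018, 0.03733658045530319), 66.14689636230469)
mat ((0.510254979133606, -0.30498072504997253), 0.06267594546079636) [ 0.5108815  -0.30017702  0.00655362] 0.00647089323732597
side 2484 335 ((0.5554719567298889, 0.08457428216934204), (0.17105843126773834, 0.20577432215213776), 27.98979949951172) [[0.4320000112056732, 0.13500000536441803], [0.527999997138977, -0.04600000008940697], [0.6790000200271606, 0.03400000184774399], [0.5830000042915344, 0.2160000056028366]]
red 134 [0.641 0.042 0.003] [ 0.613  0.018 -0.004] [0.674 0.076 0.058]
fin 319 [0.422 0.144 0.053] 0.10926873246126667 top 61 [0.4184 0.1407 0.1019] ((0.4171459376811981, 0.1405836045742035), (0.01610150933265686, 0.0361902117729187), 68.29170227050781)
mat ((0.5107282400131226, -0.2958565354347229), 0.060062699019908905) [ 5.08706207e-01 -2.93734918e-01  1.28897427e-06] -0.000297433118899626
```

{"name": "arm_command", "arguments": {
  "targets": [
    [[0.017, 0.03, 0, 0, 0, 0, 0.085], [0.017, 0.03, 0, 0, 0, 0, 0.085], [0.017, 0.03, 0, 0, 0, 0, 0.085], [0.017, 0.03, 0, 0, 0, 0, 0.085], [0.017, 0.03, 0, 0, 0, 0, 0.085]]
  ]
}}

```text
t: 1.82
position: [0.3036, -0.3535, 0.2314]
tool_rot: [0.836, -0.549, 0.0, 0.0]
force: [0.9, 0.2, 0.4]
finger_gap: 0.0852
```

{"name": "arm_command", "arguments": {
  "targets": [
    [[0.017, 0.03, 0, 0, 0, 0, 0.085], [0.017, 0.03, 0, 0, 0, 0, 0.085], [0.017, 0.03, 0, 0, 0, 0, 0.085], [0.017, 0.03, 0, 0, 0, 0, 0.085], [0.017, 0.03, 0, 0, 0, 0, 0.085]]
  ]
}}

```text
t: 2.23
position: [0.3887, -0.2033, 0.2315]
tool_rot: [0.836, -0.549, 0.0, 0.0]
force: [0.5, 0.3, -0.2]
finger_gap: 0.0848
```

{"name": "arm_command", "arguments": {
  "targets": [
    [[0.017, 0.03, 0, 0, 0, 0, 0.085], [0.017, 0.03, 0, 0, 0, 0, 0.085], [0.017, 0.03, 0, 0, 0, 0, 0.085], [0.017, 0.03, 0, 0, 0, 0, 0.085], [0.017, 0.03, 0, 0, 0, 0, 0.085]]
  ]
}}

```text
t: 2.65
position: [0.4738, -0.0532, 0.2315]
tool_rot: [0.836, -0.549, 0.0, -0.0]
force: [0.6, -1.1, -0.5]
finger_gap: 0.0846
```

{"name": "arm_command", "arguments": {
  "targets": [
    [[0.017, 0.03, 0, 0, 0, 0, 0.085], [0.017, 0.03, 0, 0, 0, 0, 0.085], [0.017, 0.03, 0, 0, 0, 0, 0.085], [0.017, 0.02, 0, 0, 0, 0, 0.085], [0, 0, 0, 0, 0, 0, 0.085]]
  ]
}}

```text
t: 3.07
position: [0.5431, 0.0584, 0.2312]
tool_rot: [0.836, -0.548, 0.0, -0.001]
force: [0.3, -0.5, -0.3]
finger_gap: 0.0852
```

```bash
cat > l.py <<'E'
from h import *
import sys
s=state();print(s['t'],s['position'].round(4),s['q'].round(2),s['tool_rot'].round(3))
c=capture('wrist');save(c,sys.argv[1])
for t in ['pot','tote_handle','tote','chip0']:
    for r in silhouettes(t,c)[:5]:
        P=pts(c,r['pixels'])
        if len(P): print(t,round(r['p'],2),np.round(r['position']),len(P),np.median(P,0).round(3),np.percentile(P,2,0).round(3),np.percentile(P,98,0).round(3))
        if t=='pot':
            R=P[P[:,2]>np.percentile(P[:,2],97)-.008]
            if len(R)>5: print('  rim',len(R),cv2.minEnclosingCircle(R[:,:2].astype(np.float32)),R.mean(0))
P,R,r=fit(c);print(len(R),r,cv2.boxPoints(r).round(3).tolist())
E
python3 l.py w1
```

```text
3.0667 [0.5431 0.0584 0.2312] [0.02 0.34 1.66 0.   1.13 1.18] [ 0.836 -0.548  0.    -0.001]
pot 0.86 [297. 150.] 2500 [0.553 0.095 0.029] [0.536 0.07  0.007] [0.585 0.118 0.07 ]
  rim 740 ((0.5588961839675903, 0.09397675842046738), 0.026910897344350815) [0.55909346 0.09433247 0.06858006]
tote_handle 0.82 [213. 248.] 586 [0.434 0.133 0.083] [0.408 0.123 0.034] [0.437 0.146 0.107]
tote_handle 0.24 [306. 197.] 333 [0.505 0.061 0.015] [0.493 0.05  0.008] [0.516 0.071 0.017]
tote 0.68 [325. 149.] 29035 [0.559 0.078 0.004] [ 0.436 -0.032  0.002] [0.661 0.195 0.058]
chip0 0.98 [245. 111.] 452 [0.567 0.166 0.015] [0.555 0.154 0.008] [0.578 0.177 0.017]
chip0 0.89 [311. 197.] 342 [0.505 0.06  0.015] [0.493 0.049 0.008] [0.516 0.071 0.017]
chip0 0.67 [264. 199.] 389 [0.48  0.108 0.015] [0.467 0.096 0.004] [0.491 0.12  0.017]
chip0 0.59 [365. 187.] 375 [0.546 0.002 0.015] [ 0.534 -0.01   0.009] [0.557 0.013 0.017]
2394 ((0.5540623068809509, 0.07953901588916779), (0.16574540734291077, 0.19928880035877228), 28.155851364135742) [[0.4339999854564667, 0.12800000607967377], [0.527999997138977, -0.04699999839067459], [0.6740000247955322, 0.03099999949336052], [0.5799999833106995, 0.20600000023841858]]
```

View pics/w1.png

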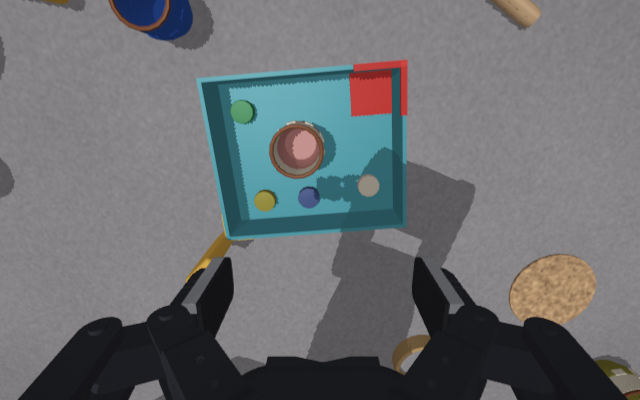

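The wrist view shows the pot at (298,150) with four chips: green (243,111), olive (264,200), blue (309,197) and cream (368,186). The red corner is at (385,88). The pot rim is at (0.559, 0.094, 0.069) and agrees across the three cameras.

{"name": "arm_command", "arguments": {
  "targets": [
    [[0.008, 0.018, -0.03, 0, 0, 0, 0.085], [0.008, 0.0175, -0.03, 0, 0, 0, 0.085], [0, 0, -0.03, 0, 0, 0, 0.085], [0, 0, -0.03, 0, 0, 0, 0.085], [0, 0, 0, 0, 0, 0, 0.085]]
  ]
}}

```text
t: 3.73
position: [0.554, 0.0897, 0.1065]
tool_rot: [0.835, -0.55, -0.003, 0.003]
force: [-1.3, -0.1, -0.7]
finger_gap: 0.0851
```

{"name": "arm_command", "arguments": {
  "targets": [
    [[0, 0, -0.025, 0, 0, 0, 0.085], [0, 0, -0.025, 0, 0, 0, 0.085], [0, 0, -0.02, 0, 0, 0, 0.085], [0, 0, -0.015, 0, 0, 0, 0.085], [0, 0, 0, 0, 0, 0, 0.085]]
  ]
}}

```text
t: 4.15
position: [0.5563, 0.0898, 0.0254]
tool_rot: [0.835, -0.55, -0.001, 0.001]
force: [-0.1, -0.1, -0.5]
finger_gap: 0.0854
```

```bash
python3 - <<'E'
from h import *
s=state();print(s['position'],s['force'])
for n in ['wrist','side']:
    c=capture(n);save(c,n+'2')
a=c['image'][150:310,230:400];cv2.imwrite('pics/side2.png',cv2.resize(a[:,:,::-1],None,fx=3.5,fy=3.5))
E
```

```text
[0.55626473 0.08978618 0.02538726] [-0.06709545 -0.07323104 -0.50749566]
```

View pics/wrist2.png

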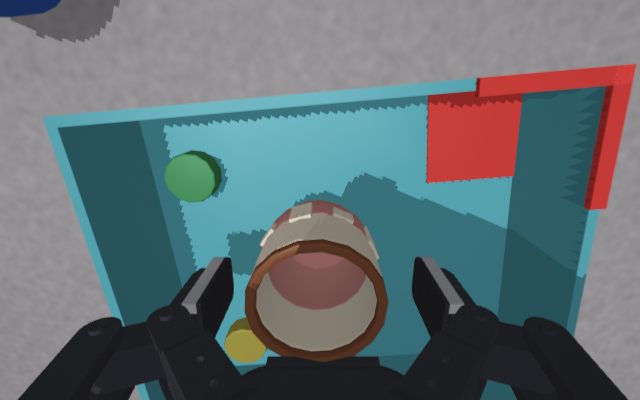

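View pics/side2.png

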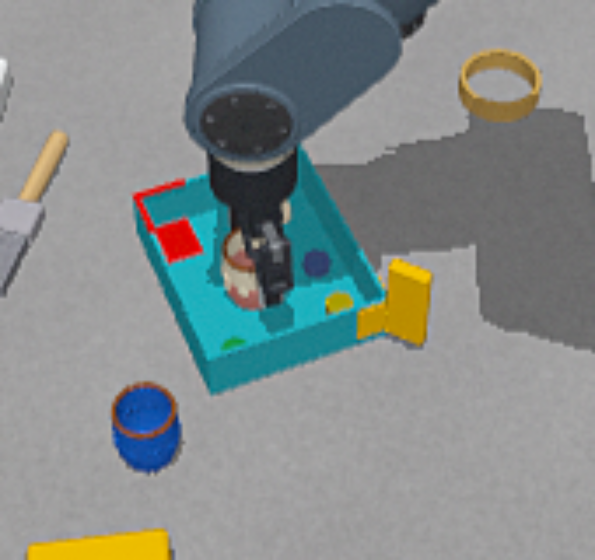

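The fingers straddle the pot, which sits at (316,300) in the wrist view about 4 mm off centre. I'll correct that and close.

{"name": "arm_command", "arguments": {
  "targets": [
    [[0.003, 0.004, 0, 0, 0, 0, 0.085], [0, 0, 0, 0, 0, 0, 0.04], [0, 0, 0, 0, 0, 0, 0.04], [0, 0, 0, 0, 0, 0, 0.04], [0, 0, 0, 0, 0, 0, 0.04]]
  ],
  "newtons": 35
}}

```text
t: 4.67
position: [0.5606, 0.0947, 0.0273]
tool_rot: [0.836, -0.549, 0.0, -0.0]
force: [-1.2, -0.2, 7.2]
finger_gap: 0.0531
```

{"name": "arm_command", "arguments": {
  "targets": [
    [[0, 0, 0, 0, 0, 0, 0.04], [0, 0, 0, 0, 0, 0, 0.04], [0, 0, 0.01, 0, 0, 0, 0.04], [0, 0, 0.015, 0, 0, 0, 0.04], [0, 0, 0.02, 0, 0, 0, 0.04]]
  ]
}}

```text
t: 5.08
position: [0.5593, 0.0945, 0.0715]
tool_rot: [0.836, -0.549, -0.001, 0.001]
force: [-0.4, -0.7, -1.0]
finger_gap: 0.0528
```

```bash
python3 - <<'E'
from h import *
s=state();print(s['position'],s['force'],s['finger_gap'])
for n in ['wrist','side']:
    c=capture(n);save(c,n+'3')
a=c['image'][150:310,230:400];cv2.imwrite('pics/side3.png',cv2.resize(a[:,:,::-1],None,fx=3.5,fy=3.5))
E
```

```text
[0.55929592 0.09454334 0.07145045] [-0.4028132  -0.71545284 -0.97532595] 0.0527867119616717
```

View pics/wrist3.png

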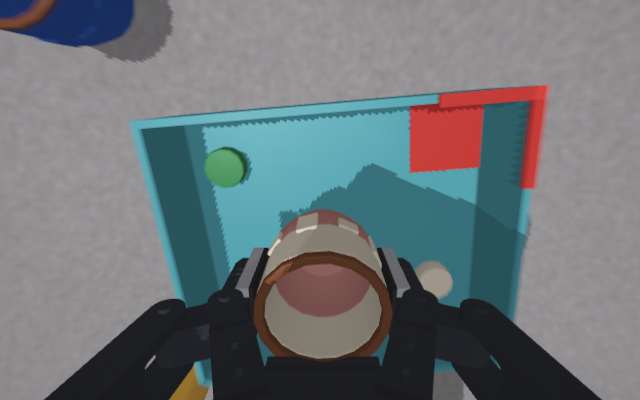

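View pics/side3.png

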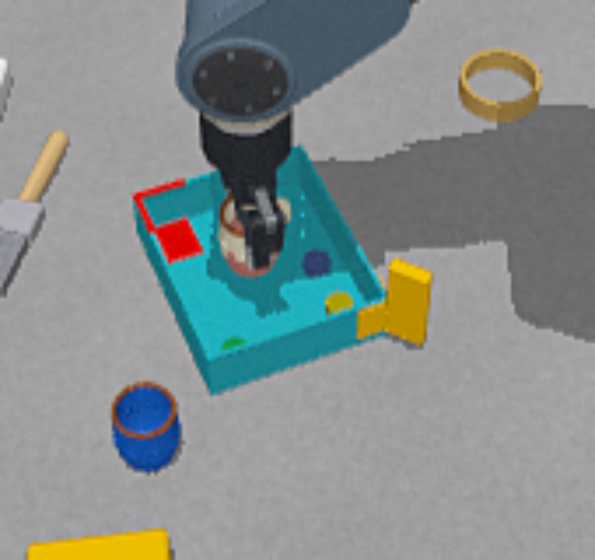

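Pot held, gap 53 mm. Lifting and carrying it to the mat.

{"name": "arm_command", "arguments": {
  "targets": [
    [[0, 0, 0.03, 0, 0, 0, 0.04], [0, 0, 0.03, 0, 0, 0, 0.04], [0, -0.01, 0.02, 0, 0, 0, 0.04], [-0.002, -0.02, 0, 0, 0, 0, 0.04], [-0.004, -0.03, 0, 0, 0, 0, 0.04]]
  ]
}}

```text
t: 5.6
position: [0.5546, 0.0353, 0.1524]
tool_rot: [0.836, -0.548, 0.001, -0.001]
force: [0.3, -0.0, -1.7]
finger_gap: 0.053
```

{"name": "arm_command", "arguments": {
  "targets": [
    [[-0.004, -0.03, 0, 0, 0, 0, 0.04], [-0.004, -0.03, 0, 0, 0, 0, 0.04], [-0.004, -0.03, 0, 0, 0, 0, 0.04], [-0.004, -0.03, 0, 0, 0, 0, 0.04], [-0.004, -0.03, 0, 0, 0, 0, 0.04]]
  ]
}}

```text
t: 6.02
position: [0.5334, -0.1167, 0.151]
tool_rot: [0.836, -0.549, -0.0, 0.0]
force: [-0.5, 0.1, -0.6]
finger_gap: 0.0524
```

{"name": "arm_command", "arguments": {
  "targets": [
    [[-0.004, -0.03, 0, 0, 0, 0, 0.04], [-0.004, -0.03, 0, 0, 0, 0, 0.04], [-0.004, -0.03, 0, 0, 0, 0, 0.04], [-0.004, -0.03, 0, 0, 0, 0, 0.04], [-0.004, -0.03, 0, 0, 0, 0, 0.04]]
  ]
}}

```text
t: 6.43
position: [0.5134, -0.2667, 0.151]
tool_rot: [0.836, -0.549, -0.0, 0.0]
force: [-0.0, 0.4, -1.8]
finger_gap: 0.0527
```

{"name": "arm_command", "arguments": {
  "targets": [
    [[-0.002, -0.02, -0.02, 0, 0, 0, 0.04], [0, -0.012, -0.03, 0, 0, 0, 0.04], [0, 0, -0.03, 0, 0, 0, 0.04], [0, 0, 0, 0, 0, 0, 0.04], [0, 0, 0, 0, 0, 0, 0.04]]
  ]
}}

```text
t: 6.85
position: [0.5113, -0.2968, 0.0704]
tool_rot: [0.836, -0.549, -0.002, -0.0]
force: [-0.5, -1.0, -1.0]
finger_gap: 0.0529
```

```bash
python3 - <<'E'
from h import *
s=state();print(s['position'],s['force'],s['finger_gap'])
for n in ['wrist','side','scene']:
    c=capture(n);save(c,n+'4')
    for t in ['mat','pot']:
      for r in silhouettes(t,c):
        M=pts(c,r['pixels']); M=M[(M[:,1]<-.2)]
        if len(M)>100: print(n,t,r['position'],(np.percentile(M,1,0)+np.percentile(M,99,0))/2,np.median(M,0),np.percentile(M,[1,99],0))
E
```

```text
[ 0.51127609 -0.29675258  0.07036792] [-0.53467265 -0.9822654  -1.04585665] 0.05291590919620736
wrist mat [326.3, 191.0] [ 0.51878288 -0.29969271  0.003332  ] [ 0.52911439 -0.28862134  0.00336445] [[ 0.47373017 -0.35399671  0.00172444]
 [ 0.56383558 -0.24538871  0.00493955]]
wrist pot [324.0, 292.8] [ 0.51165336 -0.29621139  0.08214872] [ 0.50223115 -0.29813778  0.09588207] [[ 0.48641757 -0.3218032   0.05112611]
 [ 0.53688915 -0.27061959  0.11317132]]
side mat [327.3, 153.0] [ 0.50816393 -0.29133504  0.0008042 ] [ 5.06068391e-01 -2.90367876e-01  1.34044922e-05] [[ 0.4537658  -0.34103158 -0.00615688]
 [ 0.56256207 -0.24163849  0.00776528]]
scene mat [232.8, 190.3] [ 0.51361644 -0.30081532  0.00665664] [ 0.5175249  -0.29662259  0.00605685] [[ 0.46143246 -0.35492849  0.00065009]
 [ 0.56580043 -0.24670214  0.01266318]]
scene pot [229.1, 171.9] [ 0.51379698 -0.29532602  0.08697249] [ 0.52684289 -0.29453933  0.09692621] [[ 0.48649991 -0.32007519  0.05363949]
 [ 0.54109405 -0.27057685  0.1203055 ]]
scene pot [178.6, 226.5] [ 0.68668524 -0.41873783  0.02645111] [ 0.69655603 -0.41321649  0.04052239] [[ 0.63441017 -0.46329118  0.00590721]
 [ 0.7389603  -0.37418449  0.046995  ]]
```

View pics/wrist4.png

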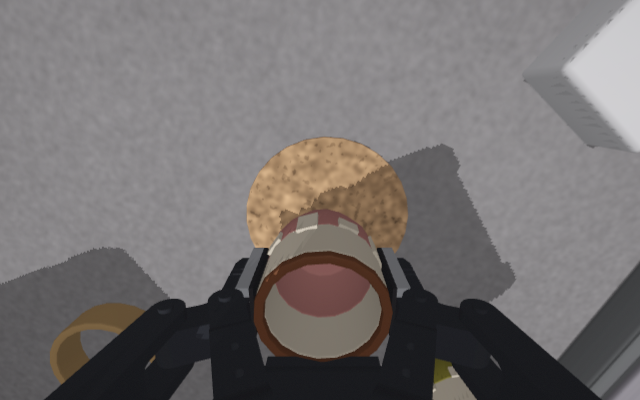

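The pot hangs centred over the mat, which is at (327,200) in the wrist view. Lowering about 44 mm.

{"name": "arm_command", "arguments": {
  "targets": [
    [[0, 0, -0.02, 0, 0, 0, 0.04], [0, 0, -0.014, 0, 0, 0, 0.04], [0, 0, -0.006, 0, 0, 0, 0.04], [0, 0, -0.002, 0, 0, 0, 0.04], [0, 0, -0.001, 0, 0, 0, 0.04]]
  ]
}}

```text
t: 7.72
position: [0.5123, -0.2974, 0.0284]
tool_rot: [0.836, -0.549, 0.0, -0.0]
force: [0.1, -0.2, -1.6]
finger_gap: 0.0524
```

{"name": "arm_command", "arguments": {
  "targets": [
    [[0, 0, -0.001, 0, 0, 0, 0.04], [0, 0, 0, 0, 0, 0, 0.04]]
  ]
}}

```text
t: 7.88
position: [0.5125, -0.2976, 0.0279]
tool_rot: [0.836, -0.549, 0.0, 0.0]
force: [-0.2, -0.0, -1.5]
finger_gap: 0.0527
```

{"name": "arm_command", "arguments": {
  "targets": [
    [[0, 0, -0.001, 0, 0, 0, 0.04], [0, 0, -0.001, 0, 0, 0, 0.04], [0, 0, 0, 0, 0, 0, 0.04]]
  ]
}}

```text
t: 8.13
position: [0.5126, -0.2977, 0.0273]
tool_rot: [0.836, -0.549, 0.001, -0.0]
force: [-6.2, 3.3, 17.1]
finger_gap: 0.0531
```

```bash
python3 - <<'E'
from h import *
s=state();print(s['position'],s['force'],s['finger_gap'])
c=capture('wrist')
for r in silhouettes('pot',c):
    M=pts(c,r['pixels']);print(r['p'],np.percentile(M,[1,99],0).round(4).tolist())
E
```

```text
[ 0.51263273 -0.29767763  0.02730295] [-6.17212227  3.26805136 17.08442233] 0.05314158908441663
0.61 [[0.4877, -0.3219, 0.0084], [0.5381, -0.2716, 0.07]]
```

Contact at 17 N, pot top at 0.070. Releasing and rising.

{"name": "arm_command", "arguments": {
  "targets": [
    [[0, 0, 0.001, 0, 0, 0, 0.04], [0, 0, 0, 0, 0, 0, 0.085], [0, 0, 0, 0, 0, 0, 0.085], [0, 0, 0, 0, 0, 0, 0.085], [0, 0, 0, 0, 0, 0, 0.085]]
  ]
}}

```text
t: 8.65
position: [0.5121, -0.2974, 0.0262]
tool_rot: [0.836, -0.549, -0.0, -0.0]
force: [-0.1, -0.0, -1.3]
finger_gap: 0.0854
```

{"name": "arm_command", "arguments": {
  "targets": [
    [[0, 0, 0.01, 0, 0, 0, 0.085], [0, 0, 0.02, 0, 0, 0, 0.085], [0, 0, 0.03, 0, 0, 0, 0.085], [0, 0, 0.04, 0, 0, 0, 0.085], [0, 0, 0.04, 0, 0, 0, 0.085]]
  ]
}}

```text
t: 9.07
position: [0.5116, -0.297, 0.1681]
tool_rot: [0.836, -0.549, -0.001, -0.0]
force: [0.4, -0.7, 0.2]
finger_gap: 0.0848
```

```bash
python3 - <<'E'
from h import *
s=state();print(s['position'],s['q'].round(2))
for n in ['scene','wrist']:
    c=capture(n);save(c,n+'5')
a=cv2.imread('pics/scene5.png')[60:300,150:450];cv2.imwrite('pics/scene5.png',cv2.resize(a,None,fx=2.5,fy=2.5))
E
```

```text
[ 0.51164266 -0.29704604  0.16806924] [-0.6   0.5   1.6  -0.    1.05  0.56]
```

View pics/scene5.png

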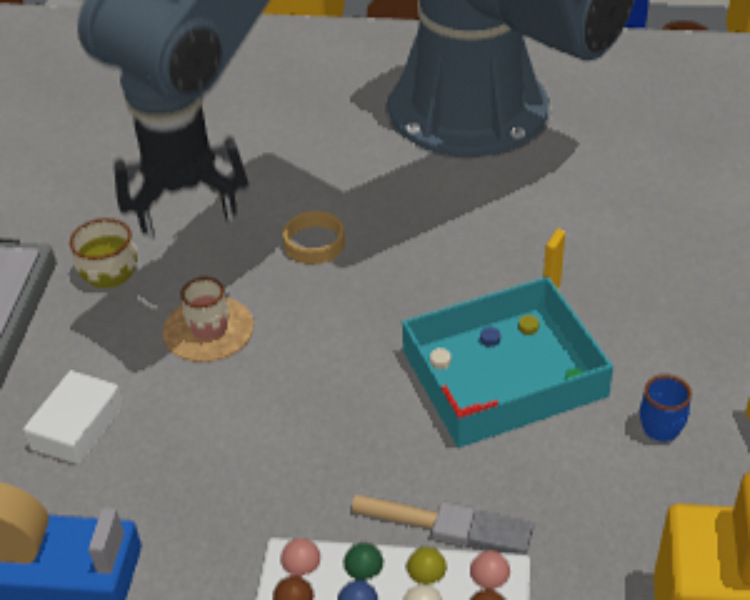

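View pics/wrist5.png

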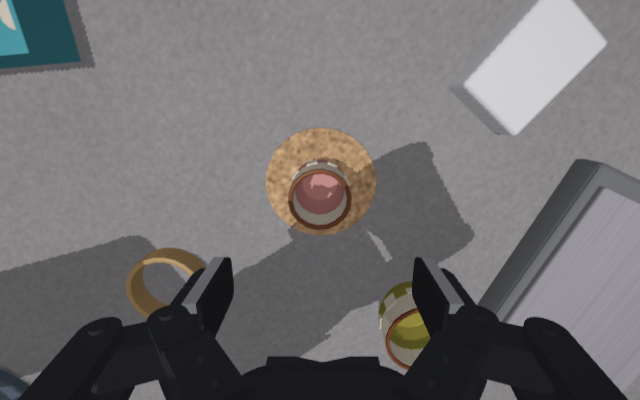

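The pot stands upright on the mat at (207,310) in the crop, and the chips and tote are unmoved. I'm checking wrist joint ranges for the tilt before choosing the yaw.

```bash
python3 - <<'E'
import numpy as np
from scipy.spatial.transform import Rotation as R
u=np.array([.368,.93,0])
for yaw in (-111.6,68.4):
  for tilt,q1,a in ((0,18,115),(15,16,110),(30,12,105)):
    Rt=R.from_rotvec(u*np.radians(tilt))*R.from_euler('z',yaw,degrees=True)*R.from_euler('x',180,degrees=True)
    W=(R.from_euler('Z',q1,degrees=True)*R.from_euler('Y',a,degrees=True)).inv()*Rt*R.from_euler('z',180,degrees=True)
    # model: Rz(q6+pi) 
    e=W.as_euler('ZYZ',degrees=True);print(yaw,tilt,e.round(1))
E
```

```text
-111.6 0 [  0.   65.  129.6]
-111.6 15 [  9.2  82.1 125.4]
-111.6 30 [ 16.3 100.3 122.9]
68.4 0 [  0.   65.  -50.4]
68.4 15 [  9.2  82.1 -54.6]
68.4 30 [ 16.3 100.3 -57.1]
```

{"name": "arm_command", "arguments": {
  "targets": [
    [[-0.006, 0.029, 0.005, 0, 0, -3, 0.085], [-0.006, 0.029, 0.005, 0, 0, -3, 0.085], [-0.006, 0.029, 0.005, 0, 0, -3, 0.085], [-0.006, 0.029, 0.005, 0, 0, -3, 0.085], [-0.006, 0.029, 0.005, 0, 0, -3, 0.085]]
  ]
}}

```text
t: 9.58
position: [0.4815, -0.1511, 0.1917]
tool_rot: [0.756, -0.655, 0.0, -0.0]
force: [0.9, 0.1, -0.7]
finger_gap: 0.085
```

Both are feasible. I'm going with -111.6°, which puts the camera over the tote.

{"name": "arm_command", "arguments": {
  "targets": [
    [[-0.006, 0.029, 0.005, 0, 0, -3, 0.085], [-0.006, 0.029, 0.005, 0, 0, -3, 0.085], [-0.006, 0.029, 0.005, 0, 0, -3, 0.085], [-0.006, 0.029, 0.005, 0, 0, -3, 0.085], [-0.006, 0.029, 0.005, 0, 0, -3, 0.085]]
  ]
}}

```text
t: 10.0
position: [0.4515, -0.0061, 0.2168]
tool_rot: [-0.664, 0.748, -0.0, 0.0]
force: [1.8, -0.4, -0.2]
finger_gap: 0.085
```

{"name": "arm_command", "arguments": {
  "targets": [
    [[-0.006, 0.029, 0.005, 0, 0, -3, 0.085], [-0.006, 0.029, 0.005, 0, 0, -3, 0.085], [-0.006, 0.029, 0.005, 0, 0, -3, 0.085], [-0.006, 0.029, 0.005, 0, 0, -3, 0.085], [-0.003, 0.02, 0.002, 0, 0, -3, 0.085]]
  ]
}}

```text
t: 10.42
position: [0.4245, 0.1306, 0.2392]
tool_rot: [-0.561, 0.828, -0.0, 0.001]
force: [0.6, -0.2, 0.5]
finger_gap: 0.085
```

{"name": "arm_command", "arguments": {
  "targets": [
    [[0, 0, 0, 0, 0, 0, 0.085]]
  ]
}}

```text
t: 10.5
position: [0.4246, 0.1313, 0.2391]
tool_rot: [-0.562, 0.827, 0.0, 0.001]
force: [0.1, -0.4, -0.0]
finger_gap: 0.0851
```

```bash
cat > f.py <<'E'
from h import *
import sys
s=state();print(s['t'],s['position'].round(4),s['q'].round(2),s['tool_rot'].round(3))
from scipy.spatial.transform import Rotation as Ro
X=Ro.from_quat(s['tool_rot']).as_matrix();print('yaw',np.degrees(np.arctan2(X[1,0],X[0,0])))
c=capture('wrist');save(c,sys.argv[1])
h=cv2.cvtColor(c['image'],cv2.COLOR_RGB2HSV)
yl=(h[...,0]>16)&(h[...,0]<30)&(h[...,1]>150)
Q=pts(c,yl);Q=Q[(Q[:,0]<.46)&(abs(Q[:,1]-.14)<.06)]
T=Q[(Q[:,2]>.1)];print('fin',len(Q),Q[:,2].max(),'top',len(T),T.mean(0).round(4),cv2.minAreaRect(T[:,:2].astype(np.float32)))
for r in silhouettes('tote_handle',c)[:3]:
    P=pts(c,r['pixels']); T=P[(P[:,2]>.1)]
    print(r['p'],np.round(r['position']),np.percentile(P,98,0).round(3)); 
    if len(T)>5: print(len(T),T.mean(0).round(4),cv2.minAreaRect(T[:,:2].astype(np.float32)))
P,R,r=fit(c);print(len(R),r,cv2.boxPoints(r).round(3).tolist())
E
python3 f.py w6
```

```text
10.5 [0.4246 0.1313 0.2391] [0.19 0.15 1.9  0.   1.09 2.14] [-0.562  0.827  0.     0.001]
yaw -111.65967957883439
fin 635 0.10855950350412175 top 478 [0.4197 0.134  0.1057] ((0.4190726578235626, 0.1341930478811264), (0.012863576412200928, 0.035284850746393204), 67.928466796875)
0.68 [321. 186.] [0.436 0.144 0.108]
553 [0.4192 0.1342 0.1057] ((0.4181564450263977, 0.134587362408638), (0.01322001963853836, 0.03730092570185661), 68.68389129638672)
0.55 [ 29. 219.] [0.546 0.528 0.045]
1404 ((0.5558335185050964, 0.07990939915180206), (0.16830945014953613, 0.1978922039270401), 27.948997497558594) [[0.4350000023841858, 0.12800000607967377], [0.527999997138977, -0.04699999839067459], [0.6769999861717224, 0.03200000151991844], [0.5839999914169312, 0.2070000022649765]]
```

View pics/w6.png

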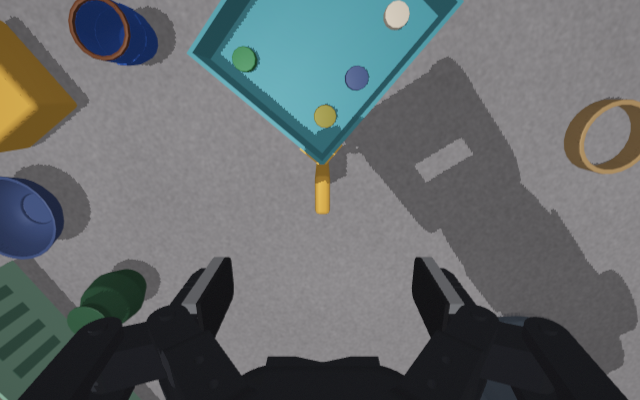

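The fin sits at (322,188) in the wrist view, between the fingers and aligned with them. Its top is at (0.419, 0.1345, 0.106). The vase at (115,290) is well clear. Descending.

{"name": "arm_command", "arguments": {
  "targets": [
    [[-0.0025, 0.0015, -0.02, 0, 0, 0, 0.085], [-0.0025, 0.0015, -0.03, 0, 0, 0, 0.085], [0, 0, -0.03, 0, 0, 0, 0.085], [0, 0, -0.02, 0, 0, 0, 0.085], [0, 0, 0, 0, 0, 0, 0.085]]
  ]
}}

```text
t: 11.02
position: [0.4182, 0.1302, 0.1351]
tool_rot: [-0.562, 0.827, 0.001, -0.003]
force: [-0.2, 0.2, -0.4]
finger_gap: 0.0849
```

```bash
python3 f.py w7; python3 -c "
from h import *
c=capture('side');save(c,'s7')"
```

```text
11.0167 [0.4182 0.1302 0.1351] [ 0.2   0.29  2.02 -0.    0.84  2.14] [-0.562  0.827  0.001 -0.003]
yaw -111.65295128226167
fin 1722 0.10781150851569316 top 1246 [0.4204 0.1339 0.1056] ((0.4189799427986145, 0.13466955721378326), (0.013262966647744179, 0.036605674773454666), 68.51786041259766)
0.58 [314. 219.] [0.445 0.145 0.107]
1278 [0.4202 0.1338 0.1055] ((0.41849324107170105, 0.13460053503513336), (0.013928258791565895, 0.0375104658305645), 68.0007095336914)
0.55 [304.  60.] [0.589 0.199 0.106]
1293 [0.4201 0.1339 0.1055] ((0.41856512427330017, 0.13464894890785217), (0.013982409611344337, 0.03749408945441246), 67.10710906982422)
3047 ((0.5461151003837585, 0.09928520023822784), (0.169965922832489, 0.15653443336486816), 28.13321304321289) [[0.4339999854564667, 0.12800000607967377], [0.5080000162124634, -0.009999999776482582], [0.6579999923706055, 0.07000000029802322], [0.5839999914169312, 0.20800000429153442]]
```

View pics/w7.png

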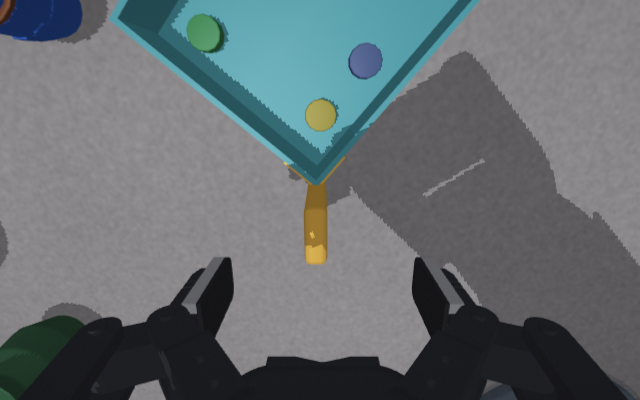

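View pics/s7.png

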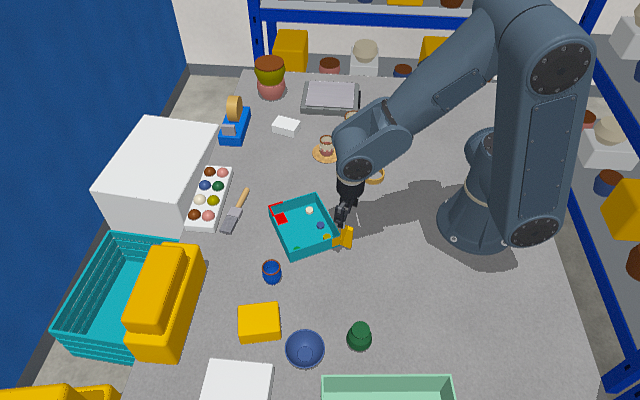

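{"name": "arm_command", "arguments": {
  "targets": [
    [[0.001, 0.0045, -0.02, 0, 0, 0, 0.085], [0, 0, -0.02, 0, 0, 0, 0.085], [0, 0, -0.02, 0, 0, 0, 0.085], [0, 0, -0.012, 0, 0, 0, 0.085], [0, 0, 0, 0, 0, 0, 0.085]]
  ]
}}

```text
t: 11.58
position: [0.4211, 0.1359, 0.0659]
tool_rot: [-0.562, 0.827, 0.0, -0.0]
force: [0.3, -0.6, -0.2]
finger_gap: 0.0847
```

```bash
python3 f.py w8
```

```text
11.5833 [0.4211 0.1359 0.0659] [ 0.21  0.43  2.05 -0.    0.66  2.16] [-0.562  0.827  0.    -0.   ]
yaw -111.63566645831413
fin 4191 0.10797043545880831 top 2776 [0.4214 0.1337 0.1055] ((0.4190702736377716, 0.1344861537218094), (0.013392928056418896, 0.0371260866522789), 67.79436492919922)
0.75 [327. 284.] [0.437 0.144 0.107]
2867 [0.4212 0.1337 0.1054] ((0.4184550344944, 0.13469626009464264), (0.01405644603073597, 0.0384061299264431), 68.36038208007812)
0.28 [391.  47.] [0.514 0.073 0.017]
6245 ((0.5361270308494568, 0.10626557469367981), (0.1598353087902069, 0.13523778319358826), 28.229503631591797) [[0.4339999854564667, 0.12800000607967377], [0.49799999594688416, 0.008999999612569809], [0.6389999985694885, 0.08399999886751175], [0.574999988079071, 0.20399999618530273]]
```

View pics/w8.png

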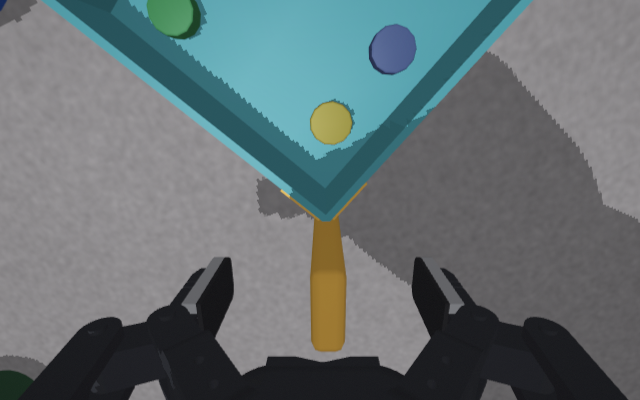

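{"name": "arm_command", "arguments": {
  "targets": [
    [[-0.002, -0.0015, -0.003, 0, 0, 0, 0.085], [0, 0, 0, 0, 0, 0, 0.03], [0, 0, 0, 0, 0, 0, 0.005], [0, 0, 0, 0, 0, 0, 0.005], [0, 0, 0, 0, 0, 0, 0.005]]
  ],
  "newtons": 40
}}

```text
t: 12.1
position: [0.4194, 0.1346, 0.0636]
tool_rot: [-0.562, 0.827, -0.0, 0.0]
force: [-0.1, -0.5, -0.7]
finger_gap: 0.0384
```

{"name": "arm_command", "arguments": {
  "targets": [
    [[0, 0, 0, 0, 0, 0, 0.005], [0, 0, 0, 0, 0, 0, 0.005], [0, 0, 0, 0, 0, 0, 0.005], [0, 0, 0, 0, 0, 0, 0.005], [0, 0, 0, 0, 0, 0, 0.005]]
  ]
}}

```text
t: 12.52
position: [0.4192, 0.1347, 0.0635]
tool_rot: [-0.562, 0.827, -0.0, 0.0]
force: [-1.1, -0.7, 6.1]
finger_gap: 0.0134
```

{"name": "arm_command", "arguments": {
  "targets": [
    [[0, 0, 0, 0, 0, 0, 0.005], [0, 0, 0, 0, 0, 0, 0.005], [0, 0, 0, 0, 0, 0, 0.005]]
  ],
  "newtons": 80
}}

```text
t: 12.77
position: [0.4192, 0.1347, 0.0635]
tool_rot: [-0.562, 0.827, -0.0, 0.0]
force: [-1.5, 1.3, 7.5]
finger_gap: 0.0128
```

```bash
python3 f.py w9;python3 -c "
from h import *
s=state();print(s['force'],s['finger_gap'])
for n in ['side','scene']:
    c=capture(n);print(fit(c)[2])"
```

```text
12.7667 [0.4192 0.1347 0.0635] [0.21 0.43 2.06 0.   0.65 2.15] [-0.562  0.827 -0.     0.   ]
yaw -111.6345058505914
fin 4459 0.10808441517153569 top 2949 [0.4215 0.1338 0.1054] ((0.41942912340164185, 0.13473963737487793), (0.01417455542832613, 0.037057582288980484), 68.10995483398438)
0.68 [324. 287.] [0.437 0.144 0.107]
2958 [0.4212 0.1339 0.1054] ((0.41874101758003235, 0.13487780094146729), (0.014027039520442486, 0.03843332454562187), 68.3509750366211)
6170 ((0.5342365503311157, 0.10667511820793152), (0.1564071625471115, 0.1330288052558899), 28.099681854248047) [[0.4339999854564667, 0.1289999932050705], [0.4970000088214874, 0.010999999940395355], [0.6349999904632568, 0.08500000089406967], [0.5720000267028809, 0.20200000703334808]]
[-2.01211974 -0.22643766  7.30814102] 0.012955697839888642
((0.555186927318573, 0.08423257619142532), (0.17180266976356506, 0.20548032224178314), 28.218618392944336)
((0.5583724975585938, 0.07997982949018478), (0.17695720493793488, 0.20225144922733307), 28.176589965820312)
```

View pics/w9.png

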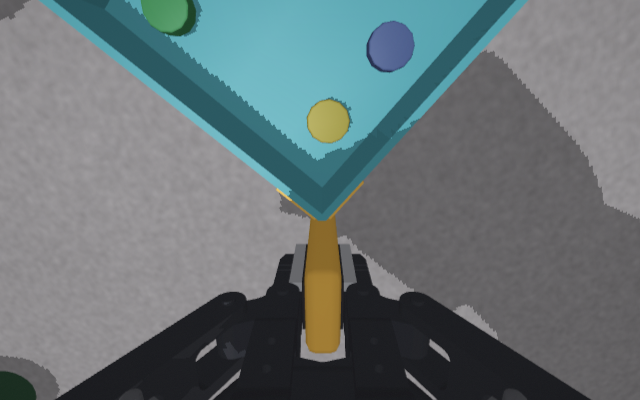

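Grip is firm (gap 13 mm, fin still centred). Now working out the arc about the foot corner at (0.679, 0.032, 0).

```bash
cat > arc.py <<'E'
import numpy as np,sys
from scipy.spatial.transform import Rotation as R
u=np.array([.368,.93,0]);u/=np.linalg.norm(u)
foot=np.array([.679,.0316,0]);p0=np.array([.4192,.1347,.0635]);
q0=R.from_quat([-.562,.827,0,0])
def P(th): return foot+R.from_rotvec(u*np.radians(th)).apply(p0-foot)
if __name__=='__main__':
    for a in range(0,40,5): print(a,P(a).round(4),((P(a+5)-P(a))/5).round(5))
    try:
        from cell import state
        s=state();r=(R.from_quat(s['tool_rot'])*q0.inv()).as_rotvec(degrees=True);th=r@u
        print('tilt',th,'rest',(r-th*u).round(2),'pos err',(s['position']-P(th)).round(4),s['force'].round(1),s['finger_gap'],s['q'].round(2))
    except ImportError: pass
E
python3 arc.py
```

```text
0 [0.4192 0.1347 0.0635] [ 0.00123 -0.00049  0.00482]
5 [0.4253 0.1323 0.0876] [ 0.00161 -0.00064  0.00469]
10 [0.4334 0.1291 0.1111] [ 0.00199 -0.00079  0.00452]
15 [0.4433 0.1251 0.1337] [ 0.00235 -0.00093  0.00432]
20 [0.4551 0.1205 0.1553] [ 0.00269 -0.00106  0.00408]
25 [0.4685 0.1152 0.1757] [ 0.00301 -0.00119  0.00381]
30 [0.4835 0.1092 0.1947] [ 0.00331 -0.00131  0.00352]
35 [0.5001 0.1027 0.2123] [ 0.00358 -0.00142  0.00319]
tilt -0.007107609878392397 rest [ 0.01 -0.   -0.03] pos err [ 0.     -0.      0.0001] [-1.3  0.6  7.3] 0.01329926459976008 [0.21 0.43 2.06 0.   0.65 2.15]
```

{"name": "arm_command", "arguments": {
  "targets": [
    [[0.0012, -0.0005, 0.0048, 0.368, 0.93, 0, 0.005], [0.0012, -0.0005, 0.0048, 0.368, 0.93, 0, 0.005], [0.0012, -0.0005, 0.0048, 0.368, 0.93, 0, 0.005], [0.0012, -0.0005, 0.0048, 0.368, 0.93, 0, 0.005], [0.0012, -0.0005, 0.0048, 0.368, 0.93, 0, 0.005]]
  ]
}}

```text
t: 13.38
position: [0.425, 0.1321, 0.0873]
tool_rot: [-0.561, 0.826, 0.037, -0.025]
force: [0.3, -0.5, -2.3]
finger_gap: 0.0132
```

```bash
python3 arc.py|tail -1; python3 -c "
from h import *
for n in ['side','scene']:
    c=capture(n);save(c,n+'10')
    a=c['image'][110:310,200:430,::-1];cv2.imwrite('pics/'+n+'10.png',cv2.resize(a,None,fx=3,fy=3))"
```

```text
tilt 5.070219333041272 rest [-0.01  0.01 -0.02] pos err [-0.0005 -0.0001 -0.0007] [ 0.3 -0.5 -2.3] 0.013188500619398812 [0.17 0.42 1.99 0.06 0.81 2.07]
```

View pics/side10.png

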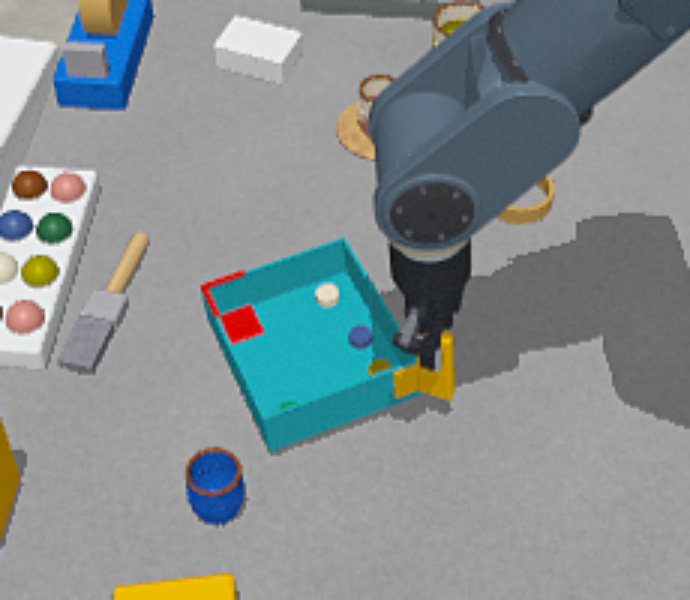

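Tilted 5°. The handle corner is rising, the force matches the tote's weight, and the red corner (230,310) has stayed put. Continuing.

{"name": "arm_command", "arguments": {
  "targets": [
    [[0.0017, -0.0006, 0.0048, 0.368, 0.93, 0, 0.005], [0.0017, -0.0006, 0.0048, 0.368, 0.93, 0, 0.005], [0.0016, -0.0006, 0.0047, 0.368, 0.93, 0, 0.005], [0.0016, -0.0006, 0.0047, 0.368, 0.93, 0, 0.005], [0.0016, -0.0006, 0.0047, 0.368, 0.93, 0, 0.005]]
  ]
}}

```text
t: 13.9
position: [0.433, 0.1291, 0.1107]
tool_rot: [-0.56, 0.824, 0.072, -0.049]
force: [0.9, -0.6, -3.3]
finger_gap: 0.0132
```

{"name": "arm_command", "arguments": {
  "targets": [
    [[0.002, -0.0008, 0.0045, 0.368, 0.93, 0, 0.005], [0.002, -0.0008, 0.0045, 0.368, 0.93, 0, 0.005], [0.002, -0.0008, 0.0045, 0.368, 0.93, 0, 0.005], [0.002, -0.0008, 0.0045, 0.368, 0.93, 0, 0.005], [0.002, -0.0008, 0.0045, 0.368, 0.93, 0, 0.005]]
  ]
}}

```text
t: 14.32
position: [0.443, 0.1251, 0.1331]
tool_rot: [-0.557, 0.82, 0.108, -0.074]
force: [0.8, 0.7, -2.4]
finger_gap: 0.0128
```

```bash
cat > v.py <<'E'
from h import *
import sys
for n in ['side','scene']:
    c=capture(n)
    a=c['image'][110:310,200:430,::-1];cv2.imwrite('pics/'+n+sys.argv[1]+'.png',cv2.resize(a,None,fx=3,fy=3))
E
python3 arc.py|tail -1; python3 v.py 15
```

```text
tilt 15.054900070450975 rest [-0.04  0.02 -0.03] pos err [-0.0005 -0.     -0.0008] [ 0.8  0.7 -2.4] 0.012816521593776484 [0.1  0.43 1.83 0.13 1.11 1.98]
```

View pics/side15.png

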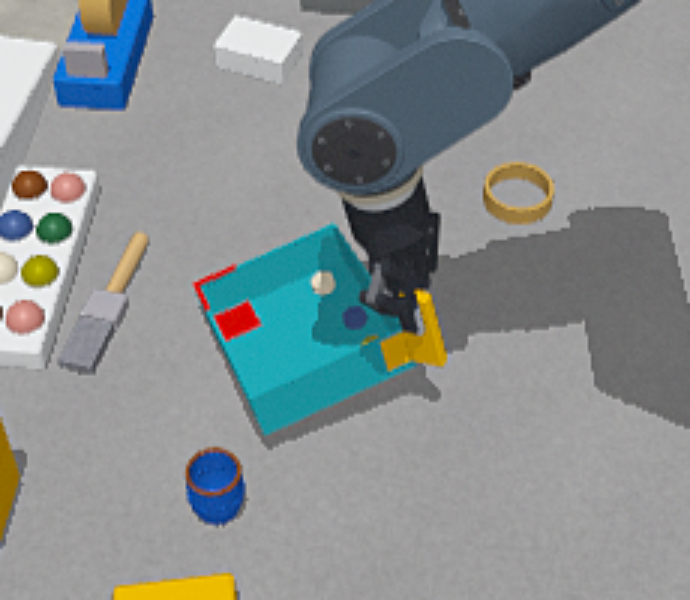

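View pics/scene15.png

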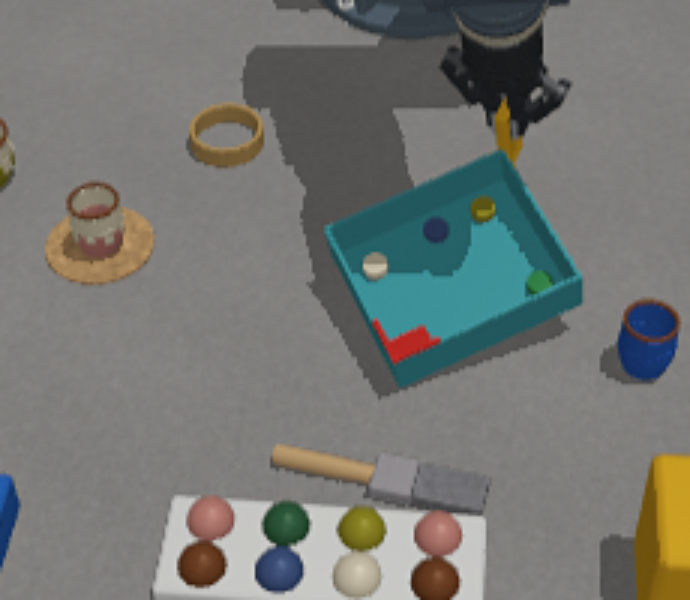

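Tilted 15°. The chips haven't slid much yet and the scene is undisturbed. Continuing.

{"name": "arm_command", "arguments": {
  "targets": [
    [[0.0024, -0.0009, 0.0044, 0.368, 0.93, 0, 0.005], [0.0024, -0.0009, 0.0044, 0.368, 0.93, 0, 0.005], [0.0024, -0.0009, 0.0044, 0.368, 0.93, 0, 0.005], [0.0024, -0.0009, 0.0044, 0.368, 0.93, 0, 0.005], [0.0024, -0.0009, 0.0044, 0.368, 0.93, 0, 0.005]]
  ]
}}

```text
t: 14.83
position: [0.4549, 0.1206, 0.1549]
tool_rot: [-0.553, 0.815, 0.144, -0.098]
force: [0.5, -0.3, -2.6]
finger_gap: 0.0133
```

{"name": "arm_command", "arguments": {
  "targets": [
    [[0.0027, -0.0011, 0.0041, 0.368, 0.93, 0, 0.005], [0.0027, -0.0011, 0.0041, 0.368, 0.93, 0, 0.005], [0.0027, -0.0011, 0.0041, 0.368, 0.93, 0, 0.005], [0.0027, -0.0011, 0.0041, 0.368, 0.93, 0, 0.005], [0.0027, -0.0011, 0.0041, 0.368, 0.93, 0, 0.005]]
  ]
}}

```text
t: 15.25
position: [0.4684, 0.1151, 0.1753]
tool_rot: [-0.548, 0.808, 0.179, -0.122]
force: [0.9, -1.0, -3.1]
finger_gap: 0.0128
```

{"name": "arm_command", "arguments": {
  "targets": [
    [[0.003, -0.0012, 0.0038, 0.368, 0.93, 0, 0.005], [0.003, -0.0012, 0.0038, 0.368, 0.93, 0, 0.005], [0.003, -0.0012, 0.0038, 0.368, 0.93, 0, 0.005], [0, 0, 0, 0, 0, 0, 0.005], [0, 0, 0, 0, 0, 0, 0.005]]
  ]
}}

```text
t: 15.67
position: [0.4775, 0.1116, 0.1865]
tool_rot: [-0.545, 0.803, 0.2, -0.136]
force: [-0.2, -0.6, -3.1]
finger_gap: 0.0133
```

```bash
python3 arc.py|tail -1; python3 v.py 28
```

```text
tilt 27.983134963948434 rest [-0.04  0.02 -0.05] pos err [ 0.0002 -0.0002 -0.0007] [-0.2 -0.6 -3.1] 0.013250731184085948 [0.03 0.52 1.6  0.19 1.48 1.92]
```

View pics/side28.png

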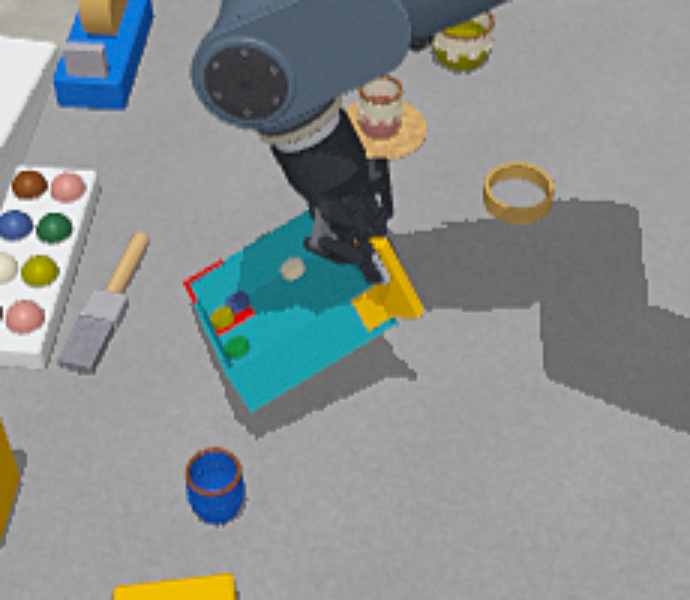

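View pics/scene28.png

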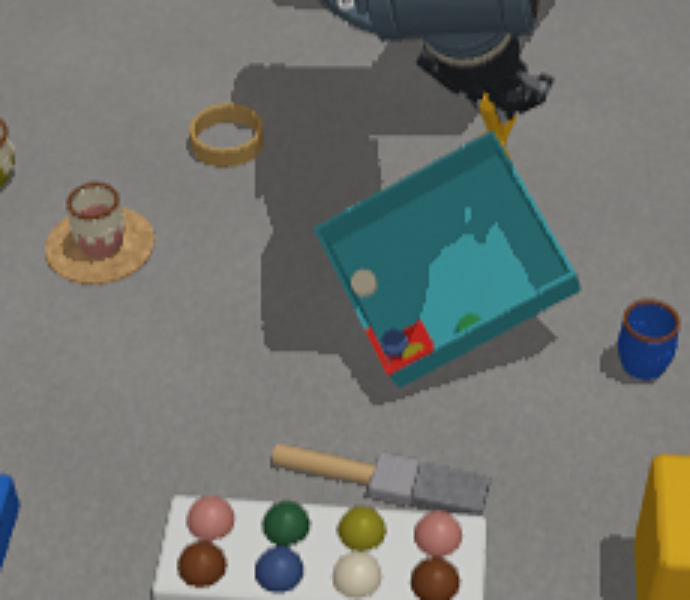

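At 28° the chips are sliding. Blue (395,343) and olive (412,352) are on the red square, with cream and green still on their way along the walls. I'll wait, then look.

{"name": "arm_command", "arguments": {
  "targets": [
    [[0, 0, 0, 0, 0, 0, 0.005], [0, 0, 0, 0, 0, 0, 0.005], [0, 0, 0, 0, 0, 0, 0.005], [0, 0, 0, 0, 0, 0, 0.005], [0, 0, 0, 0, 0, 0, 0.005]]
  ]
}}

```text
t: 16.18
position: [0.4778, 0.1115, 0.1873]
tool_rot: [-0.545, 0.803, 0.2, -0.136]
force: [-0.3, -0.4, -3.7]
finger_gap: 0.0127
```

{"name": "arm_command", "arguments": {
  "targets": [
    [[0, 0, 0, 0, 0, 0, 0.005], [0, 0, 0, 0, 0, 0, 0.005], [0, 0, 0, 0, 0, 0, 0.005], [0, 0, 0, 0, 0, 0, 0.005], [0, 0, 0, 0, 0, 0, 0.005]]
  ]
}}

```text
t: 16.6
position: [0.4778, 0.1115, 0.1874]
tool_rot: [-0.545, 0.803, 0.2, -0.136]
force: [0.4, -0.3, -3.9]
finger_gap: 0.0132
```

```bash
python3 arc.py|tail -1; python3 v.py 28b
```

```text
tilt 28.00666176269626 rest [-0.01  0.   -0.03] pos err [ 0.0005 -0.0002  0.0001] [ 0.4 -0.3 -3.9] 0.013217561980895898 [0.03 0.52 1.59 0.19 1.48 1.92]
```

View pics/side28b.png

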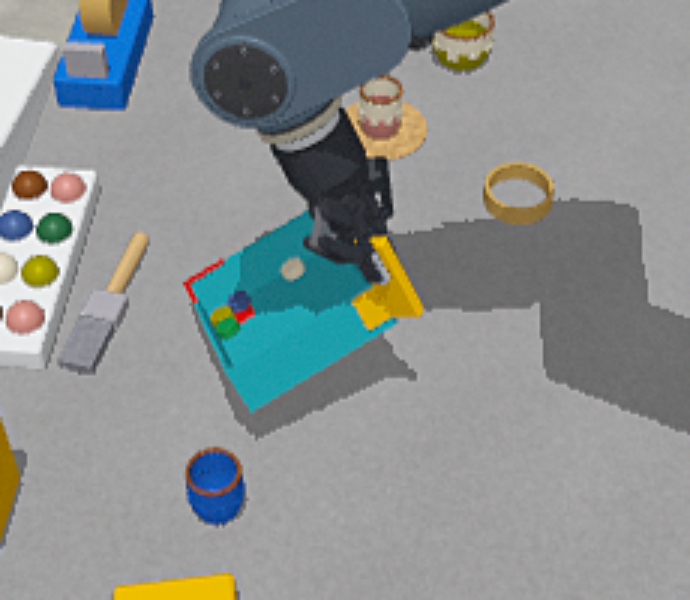

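View pics/scene28b.png

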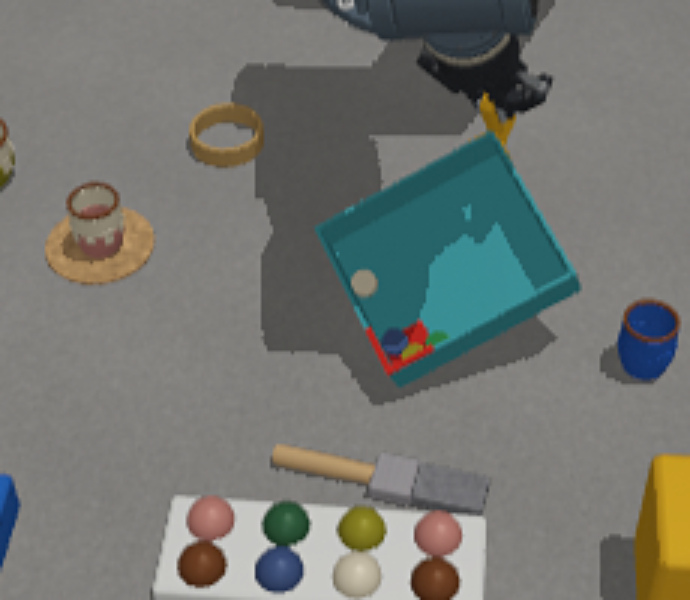

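Green has arrived. Cream is stuck against the wall at (364,282) in the scene crop, so I'll tilt further.

{"name": "arm_command", "arguments": {
  "targets": [
    [[0.0031, -0.0012, 0.0036, 0.368, 0.93, 0, 0.005], [0.0031, -0.0012, 0.0036, 0.368, 0.93, 0, 0.005], [0.0033, -0.0013, 0.0035, 0.368, 0.93, 0, 0.005], [0.0033, -0.0013, 0.0035, 0.368, 0.93, 0, 0.005], [0.0033, -0.0013, 0.0035, 0.368, 0.93, 0, 0.005]]
  ]
}}

```text
t: 17.12
position: [0.4941, 0.1052, 0.2053]
tool_rot: [-0.539, 0.793, 0.235, -0.16]
force: [-0.5, -0.0, -4.0]
finger_gap: 0.0129
```

{"name": "arm_command", "arguments": {
  "targets": [
    [[0, 0, 0, 0, 0, 0, 0.005], [0, 0, 0, 0, 0, 0, 0.005], [0, 0, 0, 0, 0, 0, 0.005], [0, 0, 0, 0, 0, 0, 0.005], [0, 0, 0, 0, 0, 0, 0.005]]
  ]
}}

```text
t: 17.53
position: [0.4938, 0.1053, 0.2051]
tool_rot: [-0.539, 0.793, 0.235, -0.16]
force: [0.5, -0.3, -4.2]
finger_gap: 0.0131
```

```bash
python3 arc.py|tail -1; python3 v.py 33
```

```text
tilt 32.990259235984325 rest [-0.01  0.01 -0.02] pos err [ 0.0005 -0.0001 -0.0004] [ 0.5 -0.3 -4.2] 0.013051969927800016 [0.01 0.57 1.5  0.21 1.62 1.91]
```

View pics/side33.png

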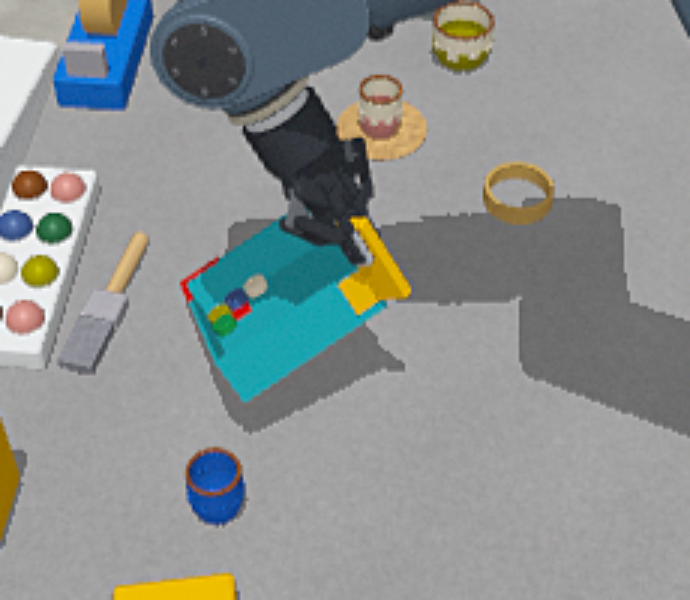

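View pics/scene33.png

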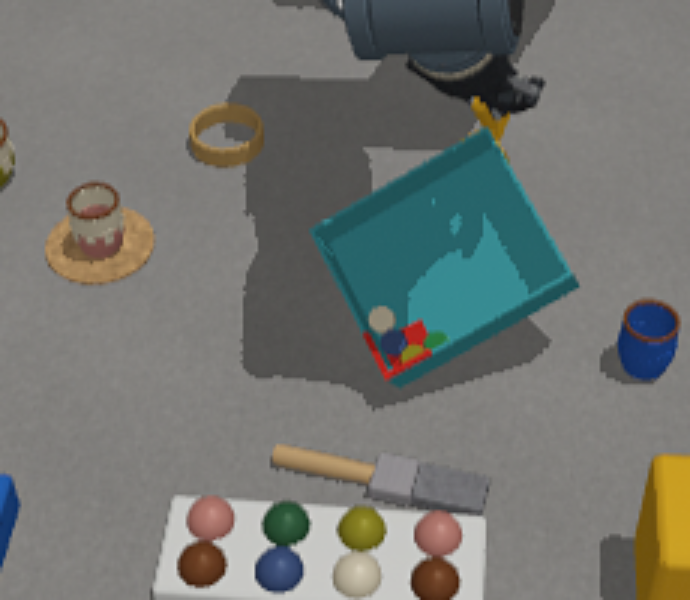

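All four are now clustered at the corner: blue (393,343), olive (413,353), green (435,340), cream (382,319). Measuring their positions in the tote frame.

```bash
cat > chips.py <<'E'
from h import *
from arc import *
s=state();r=(R.from_quat(s['tool_rot'])*q0.inv()).as_rotvec(degrees=True)@u
T=R.from_rotvec(u*np.radians(r)); Z=R.from_euler('z',118.0,degrees=True)
for n in ['scene','side']:
    c=capture(n)
    for q in silhouettes('chip0',c)[:8]:
        P=pts(c,q['pixels'])
        if len(P)<8: continue
        p=np.median(P,0)
        t=Z.inv().apply(T.inv().apply(P-foot))  # tote frame rel to foot corner
        uv=np.round(q['position']).astype(int); print(n,round(q['p'],2),uv,len(P),c['image'][uv[1],uv[0]],p.round(3),'tote',(np.median(t,0)*1000).round(0))
E
python3 chips.py
```

```text
scene 0.52 [331 222] 54 [41 54 82] [0.65  0.024 0.036] tote [18. 39. 17.]
scene 0.46 [328 215] 35 [145 137 119] [0.629 0.008 0.045] tote [17. 68. 17.]
side 0.47 [271 213] 45 [162 136   0] [0.649 0.074 0.038] tote [63. 16. 10.]
side 0.31 [330 153] 257 [139  88  82] [ 0.494 -0.282 -0.   ] tote [-198.  293.  -32.]
```

```bash
cat > chips2.py <<'E'
from h import *
from arc import *
s=state();Rr=R.from_quat(s['tool_rot'])*q0.inv()
Z=R.from_euler('z',118.0,degrees=True)
for n in ['scene','side']:
    c=capture(n); h=cv2.cvtColor(c['image'],cv2.COLOR_RGB2HSV).astype(int);H,S,V=h[...,0],h[...,1],h[...,2]
    M={'olive':(H>20)&(H<35)&(S>150),'green':(H>45)&(H<75)&(S>100),'blue':(H>105)&(H<125)&(S>60),'cream':(H>10)&(H<32)&(S<90)&(V>90)}
    for k,m in M.items():
        v,uu=np.nonzero(m&(c['z_map']>0)); P=pts(c,m)
        t=Z.inv().apply(Rr.inv().apply(P-foot))*1000-[4,4,4]
        ok=(t[:,0]>-3)&(t[:,0]<190)&(t[:,1]>-3)&(t[:,1]<160)&(t[:,2]>-4)&(t[:,2]<22)
        if k in('cream',): ok&=t[:,2]>5
        t=t[ok]
        if len(t)>4: 
            w=t[t[:,2]>8]; print(n,k,len(t),'med',np.median(t,0).round(0),'lo',np.percentile(t,5,0).round(0),'hi',np.percentile(t,95,0).round(0), 'top',len(w),np.median(w,0).round(0) if len(w) else '')
E
python3 chips2.py
```

```text
scene olive 22 med [26. 18. 13.] lo [16. 15.  7.] hi [34. 23. 16.] top 19 [25. 18. 13.]
scene green 28 med [51. 16. 12.] lo [43. 12.  8.] hi [59. 22. 17.] top 27 [50. 16. 13.]
scene blue 52 med [14. 35. 13.] lo [ 5. 26.  8.] hi [23. 45. 18.] top 49 [14. 35. 13.]
scene cream 55 med [15. 62. 13.] lo [ 5. 51.  9.] hi [24. 72. 19.] top 54 [15. 62. 13.]
side olive 21 med [27. 12.  7.] lo [14.  2.  4.] hi [38. 22. 10.] top 4 [33.  6.  9.]
side green 32 med [60. 12.  5.] lo [48.  2. -1.] hi [67. 21.  8.] top 3 [60.  7.  9.]
side blue 32 med [22. 35.  6.] lo [ 6. 26.  0.] hi [29. 45. 10.] top 6 [18. 40.  9.]
side cream 25 med [20. 61.  7.] lo [ 6. 51.  5.] hi [28. 70. 10.] top 6 [22. 57.  9.]
```

The chips are packed along both walls at the corner, with centres about 29 to 63 mm from low_corner. The wrist carries 4.2 N, close to the tote's full weight, so the foot may be barely touching. I'll wait and press down 1.5 mm to seat it.

{"name": "arm_command", "arguments": {
  "targets": [
    [[0, 0, -0.0005, 0, 0, 0, 0.005], [0, 0, -0.0005, 0, 0, 0, 0.005], [0, 0, -0.0005, 0, 0, 0, 0.005], [0, 0, 0, 0, 0, 0, 0.005], [0, 0, 0, 0, 0, 0, 0.005]]
  ]
}}

```text
t: 18.35
position: [0.4938, 0.1053, 0.2039]
tool_rot: [-0.539, 0.793, 0.235, -0.16]
force: [-2.9, 1.7, 3.0]
finger_gap: 0.0133
```

```bash
python3 arc.py|tail -1; python3 chips2.py|grep scene
```

```text
tilt 33.023306398495 rest [-0.01  0.   -0.02] pos err [ 0.0005 -0.     -0.0017] [-2.9  1.7  3. ] 0.013345244182659638 [0.01 0.57 1.5  0.21 1.62 1.91]
scene olive 22 med [25. 18. 11.] lo [16. 15. 10.] hi [32. 23. 17.] top 22 [25. 18. 11.]
scene green 28 med [50. 17. 12.] lo [39. 12.  9.] hi [59. 22. 17.] top 27 [51. 17. 12.]
scene blue 49 med [13. 35. 12.] lo [ 5. 26.  7.] hi [23. 45. 18.] top 46 [13. 35. 12.]
scene cream 55 med [13. 61. 14.] lo [ 4. 51.  9.] hi [23. 70. 19.] top 53 [13. 61. 14.]
```

The foot is now seated, with about a 5 N push. Waiting a moment, then the final check.

{"name": "arm_command", "arguments": {
  "targets": [
    [[0, 0, 0, 0, 0, 0, 0.005], [0, 0, 0, 0, 0, 0, 0.005], [0, 0, 0, 0, 0, 0, 0.005], [0, 0, 0, 0, 0, 0, 0.005], [0, 0, 0, 0, 0, 0, 0.005]]
  ]
}}

```text
t: 18.87
position: [0.494, 0.1052, 0.2036]
tool_rot: [-0.539, 0.793, 0.235, -0.16]
force: [-3.5, 1.0, 2.9]
finger_gap: 0.0131
```

```bash
python3 arc.py|tail -1; python3 chips2.py; python3 v.py end; python3 -c "
from h import *
c=capture('scene');save(c,'sceneend2')"
```

```text
tilt 32.9998402052508 rest [-0.    0.   -0.03] pos err [ 0.0007 -0.0001 -0.0019] [-3.5  1.   2.9] 0.01308419225902802 [0.01 0.57 1.5  0.21 1.62 1.91]
scene olive 23 med [25. 18. 13.] lo [16. 13.  9.] hi [32. 22. 18.] top 22 [25. 18. 13.]
scene green 27 med [49. 16. 12.] lo [40. 12.  8.] hi [58. 22. 15.] top 25 [49. 17. 12.]
scene blue 49 med [13. 35. 12.] lo [ 5. 25.  8.] hi [22. 44. 17.] top 47 [13. 35. 12.]
scene cream 52 med [14. 60. 12.] lo [ 4. 50.  7.] hi [24. 71. 17.] top 47 [12. 61. 13.]
side olive 23 med [28. 10.  6.] lo [15. -0.  4.] hi [34. 20.  9.] top 3 [26.  5.  9.]
side green 32 med [60.  9.  6.] lo [47.  1. -1.] hi [66. 20.  9.] top 6 [58.  5.  9.]
side blue 31 med [21. 35.  6.] lo [ 9. 26. -0.] hi [28. 44.  9.] top 3 [14. 31.  9.]
side cream 21 med [20. 61.  7.] lo [ 6. 50.  6.] hi [27. 69.  8.] top 2 [22. 64.  8.]
```

View pics/sideend.png

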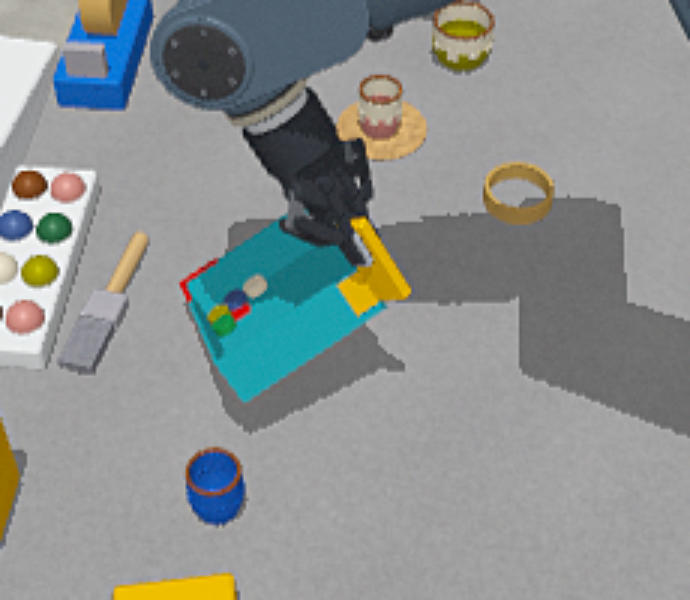

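View pics/sceneend2.png

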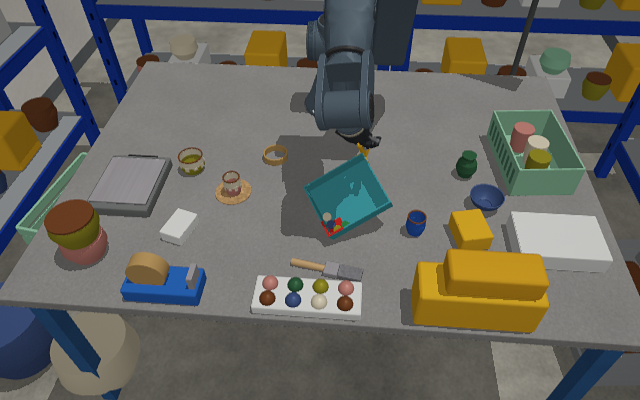

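The final views show the chips at rest in the red corner (330,225), the pot upright on the mat (232,185) and the other things where they were. Handing in.

```bash
python3 -c "
from h import *
print(close_job())"
```

```text
the job is handed in; nothing more can be done
None
```

The job is handed in. The pink pot stands upright near the middle of the cork mat. The arm still holds the tote by its yellow handle at about 33° of tilt, with the foot corner on the bench.

- **Chips:** All four stayed in the tote and did not move between the last two looks, about half a second apart. They are packed against the two walls of the red corner, with centres about 29 to 63 mm from the inside corner point. Blue and olive wedge against each other, so no chip sits in the very tip. The centre of the cream chip (the farthest, about 62 mm) and that of the green chip lie just outside the 46 mm red square.
- **Tilt:** At 28° the cream chip stuck against the wall, so I went on to 33° and it slid down. At 33° the wrist was carrying close to the tote's full weight. I lowered the tool about 1.5 mm so the foot corner bears on the bench; the final wrist reading was about 5 N.
- **Other things:** In the last pictures they look unmoved, including the blue look-alike pot. This was judged by eye.
- **Cameras:** The side and scene cameras disagree by up to about 10 mm on the green and blue chips. The distances above are from the scene view, adjusted for the chips resting against the walls.

The job took about 19 s of the 58 s allowed.

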